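Move the sample bottles from the puck tray to the retain rack in the same order

ROBOT

A 6-joint arm with a two-finger parallel gripper is mounted at the origin on the work surface. World frame = base frame: x ahead of the robot, y to its left, z up, the work surface at z = 0. Lengths are in m, angles in rad, forces in N, time in s.
With the tool pointing down it reaches from about 0.375 to 0.9 m from the base axis. Payload 3.1 kg.
Tool frame: the origin (TCP) lies at the centre of the arm's flange, where the gripper is bolted on; the fingertips stand robot.tip_extent ahead of it and the grasp point (between the pads) lies 164 mm ahead of it (robot.tip_extent is the distance from the TCP to the fingertips, in m); z points along the fingers, y is the line along which they close (so a half turn about z gives the same grasp; the last joint's range is limited). The gripper opens to 87 mm and grips with 3 to 60 N. Pads are 19 mm wide; open, the fingers measure 117 mm over their backs; the gripper's body (75 mm by 190 mm) begins 51 mm behind the grasp point.
Start: joints at [0.965, 0.527, 1.433, -0, 1.181, -0.178], TCP at [0.259, 0.569, 0.405] pointing down, gripper open.
Joint ranges: [-3.08, 3.08], [-0.75, 2.2], [0.22, 2.44], [-1.43, 4.57], [0, 2.65], [-2.85, 2.85]. Speed limits (rad/s): [2.79, 2.79, 3.14, 3.14, 3.14, 3.14].

INTERFACE

Orientations are given as a unit quaternion [x, y, z, w].
In Python, from rig import get_obs, camera, hand_in, cut_out, robot gives the robot as it stands.
- The arm moves only by the tool step_arm, never from a script. Its argument "rows" is a list of rows, each a list of 6 numbers: the shift along the world's x, y, z in m, then the turn, a rotation vector about the world's x, y, z in degrees. A call has 1 to 12 rows; each row shifts and turns the commanded pose from where the row before left it; what a row does not reach is not made up. A row lasts 1/8 s, in which the tool goes at most 62.5 mm and 10.7 degrees, less where a joint would pass 70% of its speed; a pose out of reach is approached as far as the arm can. A call is refused whole if a number of a shift passes 0.0625 or a number of a turn 10.7, either way. A call with a gripper value outside its range is refused whole. "jaw" is the finger opening in m, from 0 to 0.087, set as the call begins (left out, the last holds). The fingers move at their own pace and stop on an object; "squeeze" is the grip in N (left out, the last holds). Time passes only in rows, so rows that do not move let the fingers close. It gives the time, the measured TCP pose, the force, the opening and the grip force at its end, in the units of the state.
- get_obs(): the state, without advancing time (a new reading comes with each control period).
- camera(name): name is "side" or "top" or "wrist"; returns a dict with "pixels" (400x640x3 uint8, blue, green, red), "depth" (400x640 float32, m along the optical axis (not along the pixel's ray), 0 where there is no reading), "fov_y" (degrees; the focal length in pixels is half the picture's height over the tangent of half this angle, whatever the lens; pixels are square), "cx", "cy" (the principal point, pixels), "k1" (the pictures are not rectified: a ray, as slopes to the right and down, at radius r is drawn at 1 + k1 r^2 times it, then the intrinsics apply), "extrinsics" (4x4, takes a point from camera to world coordinates); the wrist camera has in their place "mount" (4x4, takes a point from camera to tool coordinates, whose origin is the TCP and whose axes are the flange's). Camera axes: x right, y up, looking along -z (the intrinsics and any distortion apply to the point x, -y, -z); pixel columns grow to the right and rows downward; lengths in m; the calibration is good to about 2 mm. A picture is of the moment at which its call begins: read the wrist's pose just before it.
- hand_in(): hands the job in; it is judged then, once.
Trained networks look in the newest picture that a camera, given by its name, has taken for a name from the list of things; names that differ only in an ending like _2 or _b are one class to them, and where a whole thing is asked for, a point or a joint stands for the part that bears it (a point fixed in the world has none). Each returns a list of dicts, best first, with "confidence" (0 to 1); they miss things now and then, are a little off and sometimes report something else, mostly with a low value. They report only what shows in the picture. A call takes as long as a camera call.
- cut_out(label, camera): "region" (400x640 bool, what is visible of it) and "extent" ([centre column, centre row, width, height] in pixels, round what is visible of it).
The state is a dict: "time": time; "q": joint angles; "joint_velocities": joint speeds; "joint_torque": joint torques, N m; "position": TCP position; "tool_rot": TCP orientation; "ft_force": force on the tool from outside, world axes, zero at the start; "moment": the same for the moment, N m; "grip_width": finger opening in m; "grip_force": force on a finger pad.
Only numpy, scipy, OpenCV 4.12 (cv2) and the standard library are available. Lean on these libraries where they do the work, as an engineer would, in place of code of your own. Each camera call takes 0.05 s, during which the arm holds its last target. There are 200 camera calls.

TASK

The four sample bottles of today's run stand in their pucks in the tray, in the order in which they were filled. Move all four into the pockets of the sample rack in the same order from left to right (left and right as the robot sees them: the leftmost bottle into the leftmost pocket and so on), setting each one down upright on the rack's floor, not dropping it or tipping it over. Leave the empty pucks standing in their places in the tray.

Things in the scene. Friction and masses are not known exactly. Their poses are not given: they have to be found in the camera images.
- bottle_round: Amber glass sample bottle with a round body 46 mm across, sloping shoulders and a white label; 120 mm tall over its cap, about 220 g. Origin: centre of its underside; z up. Starts with its underside 8 mm above its puck's underside. Black screw cap at the very top, 28 mm across, 24 mm tall; 22 mm neck below it; nothing wider than the cap in the top 35 mm.
- bottle_stubby: Amber glass sample bottle, the shortest and widest: round body 50 mm across, with a narrow white label; 96 mm tall over its cap, about 200 g. Origin: centre of its underside; z up. Starts with its underside 8 mm above its puck's underside. Cap and neck as on the round bottle.
- bottle_slim: Amber glass sample bottle, the tallest and thinnest: round body 38 mm across, with a white label; 140 mm tall over its cap, about 200 g. Origin: centre of its underside; z up. Starts with its underside 8 mm above its puck's underside. Cap and neck as on the round bottle.
- bottle_square: Amber glass sample bottle with a square body 42 x 42 mm and a white label; 128 mm tall over its cap, about 240 g. Origin: centre of its underside; z up. Starts with its underside 8 mm above its puck's underside. Cap and neck as on the round bottle.
- puck_round: White block, 70 x 70 x 30 mm, about 300 g, loose in the tray, in which the round bottle stands at the start, in a round recess 50 mm across, 22 mm deep (floor 8 mm above the puck's underside). Origin: centre of its underside; z up.
- puck_stubby: White block, 70 x 70 x 30 mm, about 300 g, loose in the tray, in which the stubby bottle stands at the start, in a round recess 54 mm across, 22 mm deep (floor 8 mm above the puck's underside). Origin: centre of its underside; z up.
- puck_slim: White block, 70 x 70 x 30 mm, about 300 g, loose in the tray, in which the slim bottle stands at the start, in a round recess 42 mm across, 22 mm deep (floor 8 mm above the puck's underside). Origin: centre of its underside; z up.
- puck_square: White block, 70 x 70 x 30 mm, about 300 g, loose in the tray, in which the square bottle stands at the start, in a square recess 46 x 46 mm, 22 mm deep (floor 8 mm above the puck's underside). Origin: centre of its underside; z up.
- puck_tray: Fixed metal tray, 84 x 324 mm, with guide rails 22 mm high along both long sides; holds four pucks in a row on a plate 4 mm above the table. Origin: centre of underside; y along the row to the robot's left, x across it away from the robot. Pucks at y = +117, +39, -39, -117 mm, x = 0. Which bottle (always in its own puck) is at which place varies. Yaw up to 0.25 rad.
- sample_rack: Fixed rack, 92 x 324 x 44 mm: grey base board and a white top plate with four empty square pockets, 70 x 70 mm, in a row. Origin: centre of underside, on the table; y along the row to the robot's left, x across it away from the robot. Pockets at y = +117, +39, -39, -117 mm, x = 0; floors 10 mm above the origin. Stands left or right of the tray, yaw up to 0.25 rad.

How it is judged:
At the end, for the whole second after the job is handed in: Each bottle stands in the pocket with its puck's left-to-right number: within 25 mm of the pocket centre, within 6 mm of its floor, tilted under 0.1 rad, released, at rest. Every puck stands upright in the tray, within 25 mm along and 15 mm across of a puck place (((y of bottle_round in the frame of sample_rack between 0.092 and 0.142 m and y of puck_round in the frame of puck_tray between 0.092 and 0.142 m) or (y of bottle_round in the frame of sample_rack between 0.014 and 0.064 m and y of puck_round in the frame of puck_tray between 0.014 and 0.064 m) or (y of bottle_round in the frame of sample_rack between -0.064 and -0.014 m and y of puck_round in the frame of puck_tray between -0.064 and -0.014 m) or (y of bottle_round in the frame of sample_rack between -0.142 and -0.092 m and y of puck_round in the frame of puck_tray between -0.142 and -0.092 m)) and x of bottle_round in the frame of sample_rack between -0.025 and 0.025 m and z of bottle_round in the frame of sample_rack between 0.004 and 0.016 m and angle between each of bottle_round, puck_round, bottle_stubby, puck_stubby, bottle_slim, puck_slim, bottle_square, puck_square's own z axis and vertical below 0.1 rad and linear speed of each of bottle_round, bottle_stubby, bottle_slim, bottle_square below 0.02 m/s and contact force between the fingers and bottle_round below 0.1 N and x of puck_round in the frame of puck_tray between -0.015 and 0.015 m and z of each of puck_round, puck_stubby, puck_slim, puck_square in the frame of puck_tray below 0.012 m and ((y of bottle_stubby in the frame of sample_rack between 0.092 and 0.142 m and y of puck_stubby in the frame of puck_tray between 0.092 and 0.142 m) or (y of bottle_stubby in the frame of sample_rack between 0.014 and 0.064 m and y of puck_stubby in the frame of puck_tray between 0.014 and 0.064 m) or (y of bottle_stubby in the frame of sample_rack between -0.064 and -0.014 m and y of puck_stubby in the frame of puck_tray between -0.064 and -0.014 m) or (y of bottle_stubby in the frame of sample_rack between -0.142 and -0.092 m and y of puck_stubby in the frame of puck_tray between -0.142 and -0.092 m)) and x of bottle_stubby in the frame of sample_rack between -0.025 and 0.025 m and z of bottle_stubby in the frame of sample_rack between 0.004 and 0.016 m and contact force between the fingers and bottle_stubby below 0.1 N and x of puck_stubby in the frame of puck_tray between -0.015 and 0.015 m and ((y of bottle_slim in the frame of sample_rack between 0.092 and 0.142 m and y of puck_slim in the frame of puck_tray between 0.092 and 0.142 m) or (y of bottle_slim in the frame of sample_rack between 0.014 and 0.064 m and y of puck_slim in the frame of puck_tray between 0.014 and 0.064 m) or (y of bottle_slim in the frame of sample_rack between -0.064 and -0.014 m and y of puck_slim in the frame of puck_tray between -0.064 and -0.014 m) or (y of bottle_slim in the frame of sample_rack between -0.142 and -0.092 m and y of puck_slim in the frame of puck_tray between -0.142 and -0.092 m)) and x of bottle_slim in the frame of sample_rack between -0.025 and 0.025 m and z of bottle_slim in the frame of sample_rack between 0.004 and 0.016 m and contact force between the fingers and bottle_slim below 0.1 N and x of puck_slim in the frame of puck_tray between -0.015 and 0.015 m and ((y of bottle_square in the frame of sample_rack between 0.092 and 0.142 m and y of puck_square in the frame of puck_tray between 0.092 and 0.142 m) or (y of bottle_square in the frame of sample_rack between 0.014 and 0.064 m and y of puck_square in the frame of puck_tray between 0.014 and 0.064 m) or (y of bottle_square in the frame of sample_rack between -0.064 and -0.014 m and y of puck_square in the frame of puck_tray between -0.064 and -0.014 m) or (y of bottle_square in the frame of sample_rack between -0.142 and -0.092 m and y of puck_square in the frame of puck_tray between -0.142 and -0.092 m)) and x of bottle_square in the frame of sample_rack between -0.025 and 0.025 m and z of bottle_square in the frame of sample_rack between 0.004 and 0.016 m and contact force between the fingers and bottle_square below 0.1 N and x of puck_square in the frame of puck_tray between -0.015 and 0.015 m); the robot touches nothing.
It fails at once if a bottle is tipped over (tilted more than 0.7 rad) (angle between any of bottle_round, bottle_stubby, bottle_slim, bottle_square's own z axis and vertical above 0.7 rad).
It fails at once if a bottle is dropped (falls, not held, faster than 0.8 m/s: about 3 cm) ((linear speed of bottle_round above 0.8 m/s and contact force between the fingers and bottle_round below 0.5 N) or (linear speed of bottle_stubby above 0.8 m/s and contact force between the fingers and bottle_stubby below 0.5 N) or (linear speed of bottle_slim above 0.8 m/s and contact force between the fingers and bottle_slim below 0.5 N) or (linear speed of bottle_square above 0.8 m/s and contact force between the fingers and bottle_square below 0.5 N)).
It also fails if it takes over 104 s, if anything falls off the work surface, if the arm or the gripper's body presses on something with over 40 N, if the wrist force passes 120 N, or if a joint passes its speed limit or range.

## Working session

There is one attempt and no reset: what is moved stays moved. The work goes in short steps, Python scripts to look and compute and a tool call to move; the robot and the scene stay as the last step left them, time stands still between calls to the robot, and variables do not carry over. Pictures are saved under pics/ and viewed, at most 14 in all, crops included, and the job is handed in when it is done.

Besides the shell and the picture viewer there is one more tool, called as name([rows], argument=value, ...), one row to a line, values as JSON. step_arm: Moves the arm, as the interface text tells. Its arguments: {"type":"object","properties":{"rows":{"type":"array"},"jaw":{"type":"number"},"squeeze":{"type":"number"}},"required":["rows"]}

```bash
mkdir -p pics; ls; cat > h.py <<'E'
import numpy as np, cv2
from rig import get_obs, camera, cut_out, hand_in, robot
from scipy.spatial.transform import Rotation as R
def ext(c,obs=None):
    if "extrinsics" in c: return np.array(c["extrinsics"])
    T=np.eye(4);T[:3,:3]=R.from_quat(obs["tool_rot"]).as_matrix();T[:3,3]=obs["position"]
    return T@np.array(c["mount"])
def cloud(c,obs=None):
    "world xyz per pixel (400,640,3), nan where none"
    f=200/np.tan(np.radians(c["fov_y"])/2)
    K=np.array([[f,0,c["cx"]],[0,f,c["cy"]],[0,0,1.]])
    v,u=np.mgrid[0:400,0:640].astype(float)
    p=cv2.undistortPoints(np.stack([u,v],-1).reshape(-1,1,2),K,np.array([c["k1"],0,0,0.])).reshape(400,640,2)
    d=np.where(c["depth"]>0,c["depth"],np.nan)
    P=np.stack([p[...,0]*d,-p[...,1]*d,-d],-1)
    T=ext(c,obs); return P@T[:3,:3].T+T[:3,3]
E
python3 - <<'E'
from h import *
o=get_obs();print(o, robot.tip_extent)
for n in ["top","side"]:
    c=camera(n);cv2.imwrite(f"pics/{n}1.png",c["pixels"]);P=cloud(c)
    print(n,c["fov_y"],c["k1"],np.round(ext(c)[:3,3],3))
    for l in ["bottle_round","bottle_stubby","bottle_slim","bottle_square","puck_tray","sample_rack"]:
        for r in cut_out(l,n)[:2]:
            Q=P[r["region"]];Q=Q[~np.isnan(Q[:,0])]
            if len(Q)==0: continue
            z=np.percentile(Q[:,2],98);t=Q[Q[:,2]>z-.006]
            print(l,round(r["confidence"],2),np.round(r["extent"]),"ztop",z.round(3),t.mean(0).round(3),(np.ptp(t,axis=0)).round(3))
E
```

```text
pics
{'time': 0.0, 'q': array([ 9.64483811e-01,  5.28474536e-01,  1.43391257e+00, -2.34058816e-05,
        1.18137144e+00, -1.78508581e-01]), 'joint_velocities': array([ 2.06882849e-03, -1.37663217e-04, -1.63533389e-03,  2.13285766e-04,
       -7.38568587e-04,  6.50537887e-05]), 'joint_torque': array([-7.15113638e-04, -4.40036166e+01, -1.76595122e+01,  6.33720355e-02,
        5.82079869e-02, -1.52403941e-04]), 'position': array([0.25907705, 0.56839555, 0.40376279]), 'tool_rot': array([ 2.12270070e-01,  9.77210440e-01, -1.00476873e-03, -4.04137090e-04]), 'ft_force': array([-0.273566  ,  0.48848004,  0.73602413]), 'moment': array([-0.02280975,  0.00172493,  0.0417063 ]), 'grip_force': 0.0, 'grip_width': 0.08718447938289792} 0.1822
top 56.31576030456173 -0.03805788894370015 [ 0.362 -0.003  0.858]
bottle_round 0.81 [444. 231.  34.  26.] ztop 0.134 [ 0.5   -0.254  0.132] [0.026 0.026 0.007]
bottle_stubby 0.68 [476. 232.  36.  26.] ztop 0.11 [ 0.508 -0.332  0.108] [0.025 0.027 0.007]
bottle_slim 0.83 [371. 229.  24.  17.] ztop 0.154 [ 0.483 -0.099  0.152] [0.024 0.024 0.007]
bottle_square 
[... 456 characters left out ...]
95715780896 -0.029963123410189064 [ 0.182 -0.523  0.511]
bottle_stubby 0.69 [421. 300.  36.  57.] ztop 0.108 [ 0.507 -0.334  0.107] [0.029 0.028 0.007]
bottle_slim 0.74 [317. 205.  16.  68.] ztop 0.153 [ 0.481 -0.103  0.152] [0.026 0.025 0.007]
bottle_slim 0.44 [274. 157.  92.  83.] ztop 0.046 [0.547 0.19  0.044] [0.123 0.47  0.113]
bottle_square 0.85 [349. 232.  32.  71.] ztop 0.141 [ 0.489 -0.18   0.14 ] [0.027 0.026 0.007]
puck_tray 0.95 [372. 298. 172. 129.] ztop 0.022 [ 0.462 -0.251  0.02 ] [0.12  0.318 0.007]
puck_tray 0.36 [350. 233.  33.  70.] ztop 0.141 [ 0.489 -0.179  0.14 ] [0.027 0.027 0.007]
sample_rack 0.9 [272. 158.  94.  81.] ztop 0.046 [0.546 0.19  0.044] [0.119 0.47  0.112]
```

View pics/top1.png

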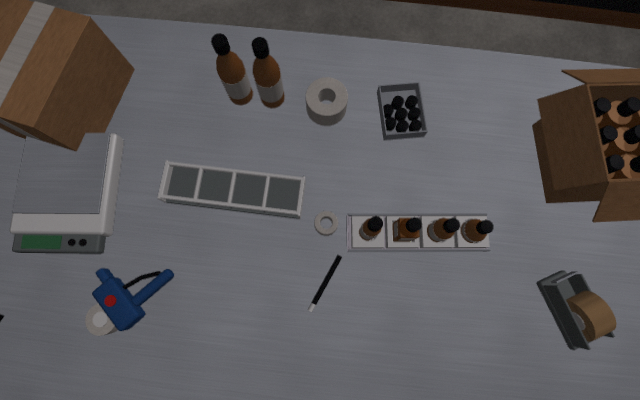

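```bash
python3 - <<'E'
from h import *
c=camera("top");P=cloud(c)
r=[x for x in cut_out("sample_rack","top") if x["extent"][0]<320][0]
m=cv2.dilate(r["region"].astype(np.uint8),np.ones((9,9)))>0
Q=P[m];t=Q[(Q[:,2]>.036)&(Q[:,2]<.052)]
print(len(t),cv2.minAreaRect((t[:,:2]*1000).astype(np.float32)))
a=cv2.minAreaRect((t[:,:2]*1000).astype(np.float32))
w,h=a[1];yaw=np.radians(a[2]-(90 if w>h else 0))
yaw=(yaw+np.pi/2)%np.pi-np.pi/2
ctr=np.array(a[0])/1000
print("yaw",yaw)
for y in (.117,.039,-.039,-.117): print((ctr+y*np.array([-np.sin(yaw),np.cos(yaw)])).round(4))
# holes: floor points inside the rack in rack frame
M=np.array([[np.cos(yaw),np.sin(yaw)],[-np.sin(yaw),np.cos(yaw)]])
L=(t[:,:2]-ctr)@M.T
f=Q[(Q[:,2]>0.003)&(Q[:,2]<.018)]; F=(f[:,:2]-ctr)@M.T
for y in (.117,.039,-.039,-.117):
    s=F[(abs(F[:,1]-y)<.037)&(abs(F[:,0])<.04)]; print(len(s),s.min(0).round(3),s.max(0).round(3))
w=L[np.abs(L[:,0])<.025]; print(np.histogram(w[:,1],bins=np.arange(-.165,.17,.0055)))
E
```

```text
1853 ((548.4481811523438, 215.66690063476562), (324.72235107421875, 90.61381530761719), 89.0536117553711)
yaw -0.016517590870944066
[0.5504 0.3327]
[0.5491 0.2547]
[0.5478 0.1767]
[0.5465 0.0987]
748 [-0.04  0.08] [0.04  0.154]
779 [-0.04   0.002] [0.04  0.076]
827 [-0.04  -0.073] [ 0.04  -0.002]
871 [-0.04  -0.152] [ 0.04 -0.08]
(array([33, 54, 17,  0,  0,  0,  0,  0,  0,  0,  0,  0,  0,  0,  2, 60, 24,
        0,  0,  0,  0,  0,  0,  0,  0,  0,  0,  0,  0, 55, 33,  0,  0,  0,
        0,  0,  0,  0,  0,  0,  0,  0,  0, 71, 25,  0,  0,  0,  0,  0,  0,
        0,  0,  0,  0,  0,  0, 55, 49, 19]), array([-1.65000000e-01, -1.59500000e-01, -1.54000000e-01, -1.48500000e-01,
       -1.43000000e-01, -1.37500000e-01, -1.32000000e-01, -1.26500000e-01,
       -1.21000000e-01, -1.15500000e-01, -1.10000000e-01, -1.04500000e-01,
       -9.90000000e-02, -9.35000000e-02, -8.80000000e-02, -8.25000000e-02,
       -7.70000000e-02, -7.15000000e-02, -6.60000000e-02, -6.05000000e-02,
       -5.50000000e-02, -4.95000000e-02, -4.40000000e-02, -3.85000000e-02,
       -3.30000000e-02, -2.75000000e-02, -2.20000000e-02, -1.65000000e-02,
       -1.10000000e-02, -5.50000000e-03,  1.38777878e-16,  5.50000000e-03,
        1.10000000e-02,  1.65000000e-02,  2.20000000e-02,  2.75000000e-02,
        3.30000000e-02,  3.85000000e-02,  4.40000000e-02,  4.95000000e-02,
        5.50000000e-02,  6.05000000e-02,  6.60000000e-02,  7.15000000e-02,
        7.70000000e-02,  8.25000000e-02,  8.80000000e-02,  9.35000000e-02,
        9.90000000e-02,  1.04500000e-01,  1.10000000e-01,  1.15500000e-01,
        1.21000000e-01,  1.26500000e-01,  1.32000000e-01,  1.37500000e-01,
        1.43000000e-01,  1.48500000e-01,  1.54000000e-01,  1.59500000e-01,
        1.65000000e-01]))
```

step_arm([
  [0.0186,-0.0558,0,0,0,-4.94],
  [0.0186,-0.0558,0,0,0,-4.94],
  [0.0186,-0.0558,0,0,0,-4.94],
  [0.0186,-0.0558,0,0,0,-4.94],
  [0.0186,-0.0558,0,0,0,-4.94],
  [0.0186,-0.0558,0,0,0,-4.94],
  [0.0186,-0.0558,0,0,0,-4.94],
  [0.0186,-0.0558,0,0,0,-4.94],
  [0.0186,-0.0558,0,0,0,-4.94],
  [0.0186,-0.0558,0,0,0,-4.94],
  [0.0186,-0.0558,0,0,0,-4.94],
  [0.0186,-0.0558,0,0,0,-4.94],
], jaw=0.08, squeeze=15)

```text
time: 2.3
position: [0.4828, -0.103, 0.405]
tool_rot: [0.669, 0.743, 0.0, 0.0]
ft_force: [1.9, 0.6, -0.1]
grip_width: 0.0798
grip_force: 0.0
```

step_arm([
  [0,0,0,0,0,0],
  [0,0,0,0,0,0],
])

```text
time: 2.55
position: [0.482, -0.1007, 0.4045]
tool_rot: [0.668, 0.744, -0.0, -0.001]
ft_force: [0.6, 0.4, 1.0]
grip_width: 0.0798
grip_force: 0.0
```

```bash
python3 - <<'E'
from h import *
o=get_obs();c=camera("wrist");cv2.imwrite("pics/w1.png",c["pixels"]);P=cloud(c,o)
for l in ["bottle_slim","bottle_square","bottle_round","bottle_stubby"]:
    for r in cut_out(l,"wrist")[:2]:
        Q=P[r["region"]];Q=Q[~np.isnan(Q[:,0])]
        if len(Q)<20: continue
        z=np.percentile(Q[:,2],95);t=Q[Q[:,2]>z-.004]
        print(l,round(r["confidence"],2),z.round(3),(t.min(0)+t.max(0))/2,np.ptp(t,axis=0).round(3))
E
```

```text
bottle_slim 0.8 0.152 [ 0.48489318 -0.09875075  0.15119453] [0.027 0.027 0.006]
bottle_slim 0.34 0.14 [ 0.49079164 -0.12806182  0.22076468] [0.032 0.123 0.168]
bottle_square 0.76 0.14 [ 0.49340467 -0.17688815  0.13904545] [0.026 0.025 0.005]
bottle_square 0.48 0.044 [0.54691461 0.07950888 0.04334147] [0.09  0.052 0.006]
bottle_round 0.71 0.087 [ 0.48316472 -0.18354126  0.13906694] [0.005 0.008 0.002]
```

View pics/w1.png

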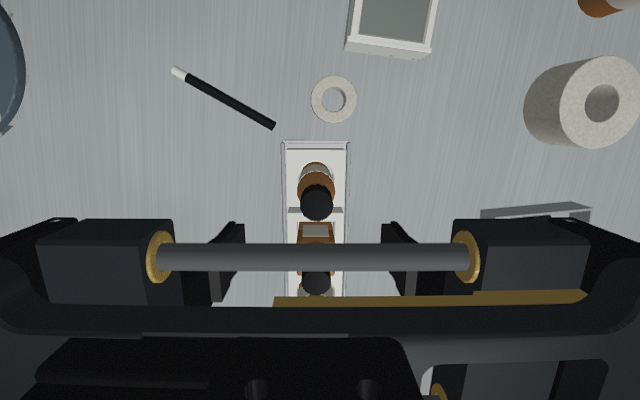

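The wrist view shows the slim cap at (316,203) and the square one at (316,278), centred between the fingers. The positions agree to 2–3 mm, so I'll descend.

step_arm([
  [0.0015,0.001,-0.03,0,0,0],
  [0,0,-0.03,0,0,0],
  [0,0,-0.02,0,0,0],
  [0,0,-0.015,0,0,0],
  [0,0,-0.005,0,0,0],
  [0,0,0,0,0,0],
  [0,0,0,0,0,0],
])

```text
time: 3.68
position: [0.4842, -0.0998, 0.3054]
tool_rot: [0.668, 0.745, 0.0, 0.001]
ft_force: [0.2, 0.4, 0.2]
grip_width: 0.08
grip_force: 0.0
```

step_arm([
  [0,0,0,0,0,0],
  [0,0,0,0,0,0],
  [0,0,0,0,0,0],
  [0,0,0,0,0,0],
  [0,0,0,0,0,0],
  [0,0,0,0,0,0],
], jaw=0.0, squeeze=20)

```text
time: 4.42
position: [0.4839, -0.1, 0.3047]
tool_rot: [0.668, 0.744, -0.0, -0.0]
ft_force: [0.8, 0.5, -0.5]
grip_width: 0.0277
grip_force: 0.2
```

step_arm([
  [0,0,0,0,0,0],
  [0,0,0,0,0,0],
  [0,0,0,0,0,0],
  [0,0,0.01,0,0,0],
  [0,0,0.02,0,0,0],
  [0,0,0.02,0,0,0],
  [0,0,0.02,0,0,0],
  [0,0,0,0,0,0],
  [0,0,0,0,0,0],
])

```text
time: 5.55
position: [0.4835, -0.0997, 0.3744]
tool_rot: [0.668, 0.744, -0.0, -0.001]
ft_force: [-0.1, -0.7, -1.6]
grip_width: 0.0272
grip_force: 20.0
```

step_arm([
  [0.003,0.018,0,0,0,-0.3],
  [0.006,0.038,0,0,0,-0.6],
  [0.006,0.04,0,0,0,-0.65],
  [0.006,0.042,0,0,0,-0.65],
  [0.006,0.042,0,0,0,-0.65],
  [0.006,0.042,0,0,0,-0.65],
  [0.006,0.042,0,0,0,-0.65],
  [0.006,0.042,0,0,0,-0.65],
  [0.006,0.042,0,0,0,-0.65],
  [0.006,0.04,0,0,0,-0.65],
  [0.006,0.03,0,0,0,-0.6],
  [0.004,0.0144,0,0,0,-0.4],
])

```text
time: 7.05
position: [0.5506, 0.3339, 0.3731]
tool_rot: [0.712, 0.702, -0.001, -0.0]
ft_force: [0.0, -0.6, -2.6]
grip_width: 0.0274
grip_force: 20.0
```

step_arm([
  [0,0,0,0,0,0],
  [0,0,0,0,0,0],
  [0,0,0,0,0,0],
])

```text
time: 7.42
position: [0.551, 0.3313, 0.3747]
tool_rot: [0.713, 0.701, -0.0, -0.0]
ft_force: [-0.9, 0.3, -2.4]
grip_width: 0.0272
grip_force: 20.0
```

```bash
python3 - <<'E'
from h import *
o=get_obs();print(o["position"],o["grip_force"])
a=camera("side")["pixels"];b=camera("top")["pixels"];c=camera("wrist")["pixels"]
im=np.vstack([np.hstack([a[60:320,200:600],b[90:350,100:500]])]);cv2.imwrite("pics/p2.png",im)
E
```

```text
[0.55096751 0.33127041 0.37472377] 20.000736666843295
```

View pics/p2.png

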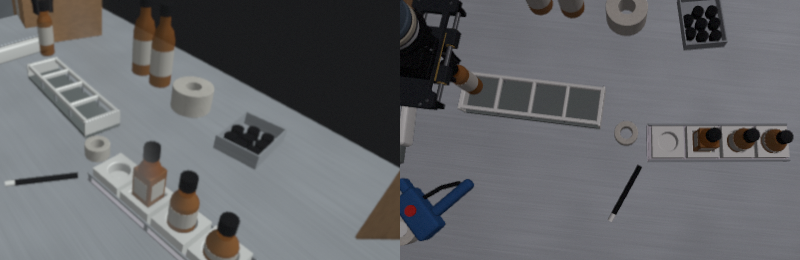

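The crops show the slim puck left in place and the bottle hanging over the leftmost pocket at about (480,92). I'll set it down there.

step_arm([
  [0,0.001,-0.02,0,0,0],
  [0,0,-0.02,0,0,0],
  [0,0,-0.015,0,0,0],
  [0,0,-0.01,0,0,0],
  [0,0,-0.005,0,0,0],
  [0,0,-0.0015,0,0,0],
  [0,0,0,0,0,0],
  [0,0,0,0,0,0],
  [0,0,0,0,0,0],
])

```text
time: 8.7
position: [0.551, 0.3335, 0.3037]
tool_rot: [0.713, 0.702, 0.0, 0.0]
ft_force: [-0.5, -0.6, -1.1]
grip_width: 0.027
grip_force: 20.0
```

step_arm([
  [0,0,0,0,0,0],
  [0,0,0,0,0,0],
  [0,0,0,0,0,0],
  [0,0,0,0,0,0],
], jaw=0.07)

```text
time: 9.2
position: [0.551, 0.3335, 0.3034]
tool_rot: [0.713, 0.702, 0.0, 0.0]
ft_force: [0.2, 0.7, -0.1]
grip_width: 0.0596
grip_force: 0.0
```

step_arm([
  [0,0,0.02,0,0,0],
  [0,0,0.03,0,0,0],
  [0,0,0.03,0,0,0],
])

```text
time: 9.57
position: [0.5509, 0.3334, 0.3839]
tool_rot: [0.713, 0.702, -0.0, -0.0]
ft_force: [0.0, -0.2, 0.6]
grip_width: 0.0695
grip_force: 0.0
```

step_arm([
  [-0.005,-0.0426,0,0,0,0.6],
  [-0.005,-0.0426,0,0,0,0.6],
  [-0.005,-0.0426,0,0,0,0.6],
  [-0.005,-0.0426,0,0,0,0.6],
  [-0.005,-0.0426,0,0,0,0.6],
  [-0.005,-0.0426,0,0,0,0.6],
  [-0.005,-0.0426,0,0,0,0.6],
  [-0.005,-0.0426,0,0,0,0.6],
  [-0.005,-0.0426,0,0,0,0.6],
  [-0.005,-0.0426,0,0,0,0.6],
  [-0.005,-0.0426,0,0,0,0.6],
  [-0.005,-0.0426,0,0,0,0.6],
])

```text
time: 11.08
position: [0.4907, -0.1791, 0.3835]
tool_rot: [0.667, 0.745, 0.0, 0.0]
ft_force: [-0.0, -0.1, -1.1]
grip_width: 0.0702
grip_force: 0.0
```

step_arm([
  [0,0,0,0,0,0],
  [0,0,0,0,0,0],
])

```text
time: 11.32
position: [0.4907, -0.1775, 0.3832]
tool_rot: [0.667, 0.745, 0.0, -0.0]
ft_force: [0.1, -0.2, -0.6]
grip_width: 0.0697
grip_force: 0.0
```

```bash
python3 - <<'E'
from h import *
o=get_obs();c=camera("wrist");P=cloud(c,o);t=camera("top");PT=cloud(t)
for n,P in (("wrist",P),("top",PT)):
  for l in ["bottle_slim","bottle_square","bottle_round","bottle_stubby"]:
    for r in cut_out(l,n)[:2]:
        Q=P[r["region"]];Q=Q[~np.isnan(Q[:,0])]
        if len(Q)<20: continue
        z=np.percentile(Q[:,2],95);s=Q[Q[:,2]>z-.004]
        print(n,l,round(r["confidence"],2),z.round(3),((s.min(0)+s.max(0))/2).round(4),np.ptp(s,axis=0).round(3))
E
```

```text
wrist bottle_round 0.88 0.132 [ 0.5019 -0.2049  0.2079] [0.026 0.11  0.159]
wrist bottle_stubby 0.56 0.022 [ 0.4949 -0.193   0.0266] [0.113 0.282 0.017]
top bottle_slim 0.66 0.151 [0.5494 0.3323 0.1495] [0.027 0.027 0.006]
top bottle_square 0.35 0.036 [ 0.483  -0.0996  0.0353] [0.073 0.074 0.006]
```

step_arm([
  [0.001,0,-0.03,0,0,0],
  [0,0,-0.03,0,0,0],
  [0,0,-0.02,0,0,0],
  [0,0,-0.011,0,0,0],
  [0,0,0,0,0,0],
  [0,0,0,0,0,0],
])

```text
time: 12.58
position: [0.4923, -0.1779, 0.2929]
tool_rot: [0.667, 0.745, 0.0, 0.001]
ft_force: [0.5, 0.5, -0.2]
grip_width: 0.0701
grip_force: 0.0
```

step_arm([
  [0,0,0,0,0,0],
  [0,0,0,0,0,0],
  [0,0,0,0,0,0],
  [0,0,0,0,0,0],
  [0,0,0,0,0,0],
  [0,0,0,0,0,0],
  [0,0,0,0,0,0],
  [0,0,0,0,0,0],
], jaw=0.0)

```text
time: 13.58
position: [0.4921, -0.1778, 0.2923]
tool_rot: [0.667, 0.745, 0.0, 0.0]
ft_force: [0.6, 0.8, -0.2]
grip_width: 0.0274
grip_force: 20.0
```

step_arm([
  [0,0,0.01,0,0,0],
  [0,0,0.02,0,0,0],
  [0,0,0.02,0,0,0],
  [0,0,0.02,0,0,0],
  [0,0,0,0,0,0],
  [0,0,0,0,0,0],
])

```text
time: 14.32
position: [0.4915, -0.1775, 0.3617]
tool_rot: [0.667, 0.745, -0.0, -0.001]
ft_force: [-0.0, 0.7, -2.0]
grip_width: 0.0272
grip_force: 20.0
```

step_arm([
  [0.0025,0.018,0,0,0,-0.3],
  [0.005,0.038,0,0,0,-0.6],
  [0.005,0.04,0,0,0,-0.65],
  [0.005,0.042,0,0,0,-0.65],
  [0.005,0.042,0,0,0,-0.65],
  [0.005,0.042,0,0,0,-0.65],
  [0.005,0.042,0,0,0,-0.65],
  [0.005,0.042,0,0,0,-0.65],
  [0.005,0.042,0,0,0,-0.65],
  [0.005,0.04,0,0,0,-0.65],
  [0.005,0.03,0,0,0,-0.6],
  [0.0045,0.014,0,0,0,-0.5],
])

```text
time: 15.82
position: [0.5485, 0.2557, 0.3608]
tool_rot: [0.712, 0.702, -0.001, -0.001]
ft_force: [-0.3, -0.4, -2.7]
grip_width: 0.0276
grip_force: 20.0
```

step_arm([
  [0,0,0,0,0,0],
  [0,0,0,0,0,0],
  [0,0,-0.02,0,0,0],
  [0,0,-0.02,0,0,0],
  [0,0,-0.015,0,0,0],
  [0,0,-0.01,0,0,0],
  [0,0,-0.005,0,0,0],
  [0,0,-0.0015,0,0,0],
  [0,0,0,0,0,0],
  [0,0,0,0,0,0],
  [0,0,0,0,0,0],
])

```text
time: 17.2
position: [0.549, 0.2544, 0.2911]
tool_rot: [0.713, 0.702, 0.0, 0.0]
ft_force: [-0.7, -0.2, -2.4]
grip_width: 0.0276
grip_force: 20.0
```

step_arm([
  [0,0,0,0,0,0],
  [0,0,0,0,0,0],
  [0,0,0,0,0,0],
  [0,0,0,0,0,0],
], jaw=0.07)

```text
time: 17.7
position: [0.549, 0.2543, 0.2909]
tool_rot: [0.713, 0.702, 0.0, 0.0]
ft_force: [-0.2, 0.1, 0.1]
grip_width: 0.0593
grip_force: 0.0
```

step_arm([
  [0,0,0.02,0,0,0],
  [0,0,0.03,0,0,0],
  [0,0,0.03,0,0,0],
])

```text
time: 18.08
position: [0.5489, 0.2542, 0.3714]
tool_rot: [0.713, 0.702, -0.0, -0.0]
ft_force: [0.2, 0.3, -0.4]
grip_width: 0.0699
grip_force: 0.0
```

step_arm([
  [-0.004,-0.0425,0,0,0,0.6],
  [-0.004,-0.0425,0,0,0,0.6],
  [-0.004,-0.0425,0,0,0,0.6],
  [-0.004,-0.0425,0,0,0,0.6],
  [-0.004,-0.0425,0,0,0,0.6],
  [-0.004,-0.0425,0,0,0,0.6],
  [-0.004,-0.0425,0,0,0,0.6],
  [-0.004,-0.0425,0,0,0,0.6],
  [-0.004,-0.0425,0,0,0,0.6],
  [-0.004,-0.0425,0,0,0,0.6],
  [-0.004,-0.0425,0,0,0,0.6],
  [-0.004,-0.0425,0,0,0,0.6],
])

```text
time: 19.58
position: [0.5007, -0.2571, 0.3709]
tool_rot: [0.667, 0.745, 0.0, 0.0]
ft_force: [-0.3, 0.5, 0.6]
grip_width: 0.0698
grip_force: 0.0
```

step_arm([
  [0,0,0,0,0,0],
  [0,0,0,0,0,0],
])

```text
time: 19.82
position: [0.5007, -0.2554, 0.3705]
tool_rot: [0.667, 0.745, 0.0, -0.001]
ft_force: [-0.5, -0.2, 0.7]
grip_width: 0.0698
grip_force: 0.0
```

```bash
python3 - <<'E'
from h import *
print(get_obs()["position"])
a=camera("side")["pixels"];b=camera("top")["pixels"]
cv2.imwrite("pics/p3.png",np.hstack([a[60:360,200:600],b[90:390,100:500]]))
E
```

```text
[ 0.50065765 -0.25536997  0.37052198]
```

View pics/p3.png

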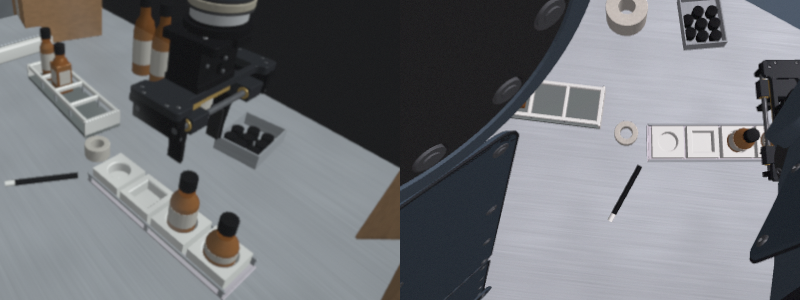

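The side crop shows both placed bottles upright in the first two pockets, at (45,50) and (62,68), with both pucks undisturbed. The round bottle is under the gripper, so I'll take it next.

step_arm([
  [0,0,-0.03,0,0,0],
  [0,0,-0.03,0,0,0],
  [0,0,-0.015,0,0,0],
  [0,0,-0.011,0,0,0],
  [0,0,0,0,0,0],
  [0,0,0,0,0,0],
])

```text
time: 20.68
position: [0.5013, -0.2559, 0.2855]
tool_rot: [0.667, 0.745, 0.0, 0.001]
ft_force: [-0.1, 0.2, -0.7]
grip_width: 0.0701
grip_force: 0.0
```

step_arm([
  [0,0,0,0,0,0],
  [0,0,0,0,0,0],
  [0,0,0,0,0,0],
  [0,0,0,0,0,0],
  [0,0,0,0,0,0],
  [0,0,0,0,0,0],
  [0,0,0,0,0,0],
  [0,0,0,0,0,0],
], jaw=0.0)

```text
time: 21.68
position: [0.501, -0.2557, 0.2847]
tool_rot: [0.667, 0.745, 0.0, 0.0]
ft_force: [0.8, 1.2, -0.9]
grip_width: 0.0275
grip_force: 20.0
```

step_arm([
  [0,0,0.01,0,0,0],
  [0,0,0.02,0,0,0],
  [0,0,0.02,0,0,0],
  [0,0,0.02,0,0,0],
  [0,0,0,0,0,0],
  [0,0,0,0,0,0],
])

```text
time: 22.42
position: [0.5006, -0.2555, 0.3542]
tool_rot: [0.667, 0.745, -0.0, -0.001]
ft_force: [-0.6, 0.8, -2.4]
grip_width: 0.027
grip_force: 20.0
```

step_arm([
  [0.002,0.018,0,0,0,-0.3],
  [0.004,0.038,0,0,0,-0.6],
  [0.004,0.04,0,0,0,-0.65],
  [0.004,0.042,0,0,0,-0.65],
  [0.004,0.042,0,0,0,-0.65],
  [0.004,0.042,0,0,0,-0.65],
  [0.004,0.042,0,0,0,-0.65],
  [0.004,0.042,0,0,0,-0.65],
  [0.005,0.042,0,0,0,-0.65],
  [0.004,0.04,0,0,0,-0.65],
  [0.004,0.03,0,0,0,-0.6],
  [0.004,0.014,0,0,0,-0.5],
])

```text
time: 23.92
position: [0.5469, 0.1786, 0.3539]
tool_rot: [0.712, 0.702, -0.001, -0.001]
ft_force: [0.3, -0.2, -2.4]
grip_width: 0.0274
grip_force: 20.0
```

step_arm([
  [0,0,0,0,0,0],
  [0,0,0,0,0,0],
  [0,0,-0.02,0,0,0],
  [0,0,-0.02,0,0,0],
  [0,0,-0.015,0,0,0],
  [0,0,-0.01,0,0,0],
  [0,0,-0.005,0,0,0],
  [0,0,-0.0015,0,0,0],
  [0,0,0,0,0,0],
  [0,0,0,0,0,0],
  [0,0,0,0,0,0],
])

```text
time: 25.3
position: [0.548, 0.1764, 0.2836]
tool_rot: [0.713, 0.702, 0.0, 0.0]
ft_force: [-0.9, -0.0, -2.2]
grip_width: 0.0275
grip_force: 20.0
```

step_arm([
  [0,0,0,0,0,0],
  [0,0,0,0,0,0],
  [0,0,0,0,0,0],
  [0,0,0,0,0,0],
], jaw=0.07)

```text
time: 25.8
position: [0.548, 0.1763, 0.2834]
tool_rot: [0.713, 0.702, 0.0, 0.0]
ft_force: [0.0, -0.3, 0.5]
grip_width: 0.0592
grip_force: 0.0
```

step_arm([
  [0,0,0.02,0,0,0],
  [0,0,0.03,0,0,0],
  [0,0,0.03,0,0,0],
])

```text
time: 26.18
position: [0.5479, 0.1762, 0.3639]
tool_rot: [0.713, 0.702, -0.0, -0.0]
ft_force: [0.2, 0.5, -0.1]
grip_width: 0.0694
grip_force: 0.0
```

step_arm([
  [-0.0033,-0.0425,0,0,0,0.6],
  [-0.0033,-0.0425,0,0,0,0.6],
  [-0.0033,-0.0425,0,0,0,0.6],
  [-0.0033,-0.0425,0,0,0,0.6],
  [-0.0033,-0.0425,0,0,0,0.6],
  [-0.0033,-0.0425,0,0,0,0.6],
  [-0.0033,-0.0425,0,0,0,0.6],
  [-0.0033,-0.0425,0,0,0,0.6],
  [-0.0033,-0.0425,0,0,0,0.6],
  [-0.0033,-0.0425,0,0,0,0.6],
  [-0.0033,-0.0425,0,0,0,0.6],
  [-0.0033,-0.0425,0,0,0,0.6],
])

```text
time: 27.68
position: [0.508, -0.3351, 0.3632]
tool_rot: [0.667, 0.745, 0.0, -0.0]
ft_force: [-0.2, -0.4, -0.1]
grip_width: 0.0699
grip_force: 0.0
```

step_arm([
  [0,0,0,0,0,0],
  [0,0,0,0,0,0],
  [0,0,0,0,0,0],
])

```text
time: 28.05
position: [0.5084, -0.3324, 0.3631]
tool_rot: [0.667, 0.745, 0.0, -0.001]
ft_force: [-0.0, -0.5, -0.0]
grip_width: 0.0698
grip_force: 0.0
```

```bash
python3 - <<'E'
from h import *
print(get_obs()["position"])
a=camera("side");b=camera("top")["pixels"];P=cloud(a)
for r in cut_out("bottle_stubby","side")[:1]:
    Q=P[r["region"]];Q=Q[~np.isnan(Q[:,0])];z=np.percentile(Q[:,2],95);s=Q[Q[:,2]>z-.004]
    print(r["confidence"],z,(s.min(0)+s.max(0))/2)
cv2.imwrite("pics/p4.png",np.hstack([a["pixels"][60:360,200:600],b[90:390,100:500]]))
E
```

```text
[ 0.50837249 -0.33235603  0.3631227 ]
0.74 0.10784134266771676 [ 0.50862396 -0.33282233  0.10700612]
```

View pics/p4.png

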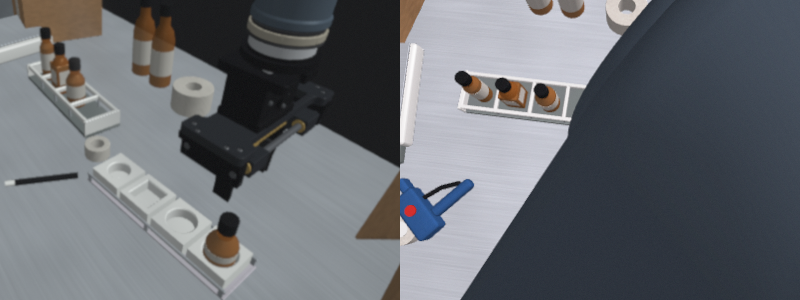

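Three bottles stand upright in the first three pockets, at (470,85), (512,92) and (545,97) in the right-hand crop. The stubby one measures within 1 mm of the gripper.

step_arm([
  [0,0,-0.03,0,0,0],
  [0,0,-0.03,0,0,0],
  [0,0,-0.025,0,0,0],
  [0,0,-0.013,0,0,0],
  [0,0,-0.005,0,0,0],
  [0,0,0,0,0,0],
  [0,0,0,0,0,0],
])

```text
time: 29.08
position: [0.5087, -0.334, 0.2612]
tool_rot: [0.667, 0.745, -0.0, 0.001]
ft_force: [-0.7, -0.2, -0.3]
grip_width: 0.07
grip_force: 0.0
```

step_arm([
  [0,0,0,0,0,0],
  [0,0,0,0,0,0],
  [0,0,0,0,0,0],
  [0,0,0,0,0,0],
  [0,0,0,0,0,0],
  [0,0,0,0,0,0],
  [0,0,0,0,0,0],
  [0,0,0,0,0,0],
], jaw=0.0)

```text
time: 30.08
position: [0.5084, -0.3337, 0.2602]
tool_rot: [0.667, 0.745, 0.0, 0.0]
ft_force: [0.0, -0.5, -0.6]
grip_width: 0.0276
grip_force: 20.0
```

step_arm([
  [0,0,0.01,0,0,0],
  [0,0,0.02,0,0,0],
  [0,0,0.02,0,0,0],
  [0,0,0.02,0,0,0],
  [0,0,0,0,0,0],
  [0,0,0,0,0,0],
])

```text
time: 30.82
position: [0.508, -0.3334, 0.3298]
tool_rot: [0.667, 0.745, -0.0, -0.001]
ft_force: [-0.7, -0.0, -2.2]
grip_width: 0.0274
grip_force: 20.0
```

step_arm([
  [0.0015,0.018,0,0,0,-0.3],
  [0.0033,0.038,0,0,0,-0.6],
  [0.0033,0.04,0,0,0,-0.65],
  [0.0033,0.042,0,0,0,-0.65],
  [0.0034,0.042,0,0,0,-0.65],
  [0.0034,0.042,0,0,0,-0.65],
  [0.0034,0.042,0,0,0,-0.65],
  [0.0034,0.042,0,0,0,-0.65],
  [0.0034,0.042,0,0,0,-0.65],
  [0.0034,0.04,0,0,0,-0.65],
  [0.0034,0.03,0,0,0,-0.6],
  [0.0032,0.014,0,0,0,-0.5],
])

```text
time: 32.33
position: [0.5457, 0.1006, 0.3295]
tool_rot: [0.712, 0.702, -0.001, -0.001]
ft_force: [-0.3, -0.7, -1.6]
grip_width: 0.0273
grip_force: 20.0
```

step_arm([
  [0,0,0,0,0,0],
  [0,0,0,0,0,0],
  [0,0,-0.02,0,0,0],
  [0,0,-0.02,0,0,0],
  [0,0,-0.015,0,0,0],
  [0,0,-0.01,0,0,0],
  [0,0,-0.005,0,0,0],
  [0,0,-0.0015,0,0,0],
  [0,0,0,0,0,0],
  [0,0,0,0,0,0],
  [0,0,0,0,0,0],
])

```text
time: 33.7
position: [0.5468, 0.0983, 0.2591]
tool_rot: [0.713, 0.702, 0.0, 0.0]
ft_force: [0.1, -0.2, -1.5]
grip_width: 0.0273
grip_force: 20.0
```

step_arm([
  [0,0,0,0,0,0],
  [0,0,0,0,0,0],
  [0,0,0,0,0,0],
  [0,0,0,0,0,0],
], jaw=0.07)

```text
time: 34.2
position: [0.5468, 0.0983, 0.2588]
tool_rot: [0.713, 0.702, 0.0, 0.0]
ft_force: [-0.0, -1.0, 0.4]
grip_width: 0.0592
grip_force: 0.0
```

step_arm([
  [0,0,0.02,0,0,0],
  [0,0,0.03,0,0,0],
  [0,0,0.04,0,0,0],
  [0,0,0.05,0,0,0],
  [0,-0.05,0.02,0,0,0],
  [0,-0.06,0,0,0,0],
  [0,-0.06,0,0,0,0],
  [0,-0.06,0,0,0,0],
  [0,-0.03,0,0,0,0],
  [0,0,0,0,0,0],
  [0,0,0,0,0,0],
  [0,0,0,0,0,0],
])

```text
time: 35.7
position: [0.5467, -0.1603, 0.4187]
tool_rot: [0.712, 0.702, 0.0, -0.0]
ft_force: [0.4, -0.1, -0.4]
grip_width: 0.0703
grip_force: 0.0
```

```bash
python3 - <<'E'
from h import *
print(get_obs()["position"])
a=camera("side");b=camera("top")["pixels"]
for n,c in (("side",a),):
  P=cloud(c)
  for l in ["bottle_slim","bottle_square","bottle_round","bottle_stubby"]:
    for r in cut_out(l,n)[:1]:
        Q=P[r["region"]];Q=Q[~np.isnan(Q[:,0])];z=np.percentile(Q[:,2],95);s=Q[Q[:,2]>z-.004]
        print(l,round(r["confidence"],2),z.round(3),((s.min(0)+s.max(0))/2).round(3))
cv2.imwrite("pics/p5.png",np.hstack([a["pixels"][60:360,200:600],b[90:390,100:500]]))
E
```

```text
[ 0.54665566 -0.16028351  0.41869539]
bottle_slim 0.72 0.149 [0.549 0.33  0.148]
bottle_square 0.18 0.149 [0.55  0.33  0.148]
bottle_round 0.79 0.129 [0.547 0.176 0.128]
bottle_stubby 0.68 0.035 [ 0.491 -0.181  0.034]
```

View pics/p5.png

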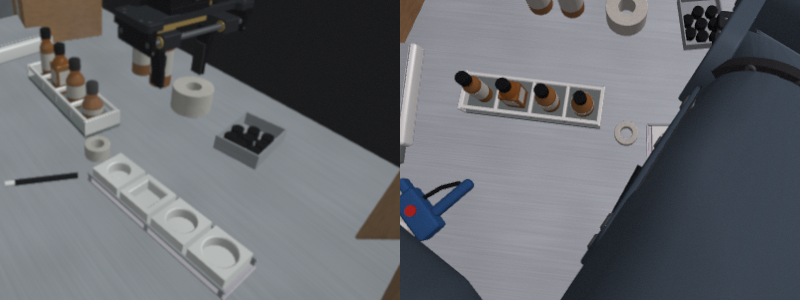

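All four bottles stand upright in the rack in order, at (470,85) to (583,102) in the right-hand crop. The four empty pucks sit in the tray, and the gripper is clear of everything.

```bash
python3 -c "
from rig import hand_in
print(hand_in())"
```

```text
the job is handed in; nothing more can be done
None
```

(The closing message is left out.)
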